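Stroke test of a touch slider

TASK

Test the slider of the touch control board, the one whose row of five flat bars grows from short to long: stroke it lightly with a fingertip in one unbroken touch over all five bars, from the shortest until it is well onto the longest, then lift off. The board floats on springs and must not be pushed down to its stop, and the round key beyond the longest bar must not be touched. Nothing is picked up; leave the module in its stand and everything else where it lies.

Things in the scene. Friction and masses are not known exactly. Their poses are not given: they have to be found in the camera images.
- bar1: bar 1 of the slider, counted from the shortest: a flat black conductive-rubber pad 17 mm along the row, 12 mm across it, standing 1 mm proud of the green board. Origin: centre of its underside, 33 mm above the bench while the board is up; x points along the row to the longer bars, z up. The five lie side by side in a straight row, centres 20 mm apart, tops level, fixed to the board.
- bar2: bar 2 of the slider, counted from the shortest: a flat black conductive-rubber pad 17 mm along the row, 19 mm across it, standing 1 mm proud of the green board. Origin: centre of its underside, 33 mm above the bench while the board is up; x points along the row to the longer bars, z up.
- bar3: bar 3 of the slider, counted from the shortest: a flat black conductive-rubber pad 17 mm along the row, 26 mm across it, standing 1 mm proud of the green board. Origin: centre of its underside, 33 mm above the bench while the board is up; x points along the row to the longer bars, z up.
- bar4: bar 4 of the slider, counted from the shortest: a flat black conductive-rubber pad 17 mm along the row, 33 mm across it, standing 1 mm proud of the green board. Origin: centre of its underside, 33 mm above the bench while the board is up; x points along the row to the longer bars, z up.
- bar5: bar 5 of the slider, counted from the shortest: a flat black conductive-rubber pad 17 mm along the row, 40 mm across it, standing 1 mm proud of the green board. Origin: centre of its underside, 33 mm above the bench while the board is up; x points along the row to the longer bars, z up.
- key: round on/off touch key on the same board: black rubber disc 18 mm across, 1 mm proud, on the row's line 44 mm beyond the centre of the longest bar. Not to be touched. Origin: centre of its underside.
- slider_mid (a point): point at the centre of the top of the middle bar (bar3); x along the row from the shortest to the longest bar, y across it, z up. Moves with the board.
- board (a joint): how far the green touch board (156 x 58 x 2 mm) has sunk on its four springs, in m: 0 = up, as at the start; 0.008 = on its stop. It sinks level wherever it is pressed: it starts to give at about 1 to 2 N and sinks about 1 mm for each further 1.5 N. It springs back up.
- slider_module: the touch module to test: black carrier 164 x 64 x 8 mm with the sprung green board above it, loose (1.5 mm play) between four white corner blocks on an aluminium stand (190 x 86 mm, blocks up to 24 mm above the bench) fixed to the bench, at any yaw. Origin: centre of its underside, 14 mm above the bench; x along the row: bars at x = -62, -42, -22, -2, +18 mm, round key at +62 mm, y = 0.
- keypad_module: the other touch module, same size, in an identical stand: eight round keys in two rows of four, no bars. Not part of this job. Origin: centre of its underside.
- screwdriver: screwdriver 170 mm long with a black handle, lying between the two stands. Leave alone.
- solder_reel: reel of solder wire standing on its flange, 60 mm across, 42 mm high. Leave alone. Origin: centre of its underside.
- tweezers: dark steel tweezers lying flat, about 115 mm long, 9 mm high. Leave alone.
- flux_bottle: white bottle with a black cap, 34 mm across, 75 mm high. Leave alone. Origin: centre of its underside.
- brush: cleaning brush 150 mm long lying down. Leave alone.
- cutters: side cutters with black grips, about 125 mm long, 15 mm high, lying flat. Leave alone.
Not all that is in view belongs to the job. What is shaped like the slider_module but orange is not meant.

How it is judged:
On the way, in this order (a step that is already met when the one before it is completed fails the run):
1. a fingertip touches the shortest bar (contact force between the fingers and bar1 above 0.2 N), for 0.05 s.
2. the touch has passed on from bar 1 to bar 2 (contact force between the fingers and bar2 above 0.2 N and contact force between the fingers and bar1 below 0.1 N), for 0.03 s.
3. the touch has passed on from bar 2 to bar 3 (contact force between the fingers and bar3 above 0.2 N and contact force between the fingers and bar2 below 0.1 N), for 0.03 s.
4. the touch has passed on from bar 3 to bar 4 (contact force between the fingers and bar4 above 0.2 N and contact force between the fingers and bar3 below 0.1 N), for 0.03 s.
5. the touch has reached the longest bar, bar 5, and bar 4 is left or the TCP is within 6 mm of the middle of bar 5 along the row (contact force between the fingers and bar5 above 0.2 N and (contact force between the fingers and bar4 below 0.1 N or x of the grasp point in the frame of slider_mid above 0.034 m)), for 0.03 s.
At the end, for the whole second after the job is handed in: After the stroke over bars 1 to 5 in order, the board has sprung back up (within 1 mm), the slider module lies level and still in its stand (within 10 mm of its start), the keypad module is within 12 mm and the other things within 20 mm of where they were, and the fingers are clear of everything (value of joint board below 0.001 m and distance of slider_module from where it was at the start of the episode below 0.01 m and linear speed of slider_module below 0.02 m/s and angle between slider_module's own z axis and vertical below 0.05 rad and distance of keypad_module from where it was at the start of the episode below 0.012 m and distance of each of screwdriver, solder_reel, tweezers, flux_bottle, brush, cutters from where it was at the start of the episode below 0.02 m); the robot touches nothing.
It fails at once if the board is pushed down onto its stop (sunk more than 7.5 mm) (value of joint board above 0.0075 m).
It fails at once if the round key on the slider's board is touched (contact force between anything else and key above 0.2 N).
It fails at once if the stroke is broken: the fingers are lowered onto or lifted off the middle of the slider (TCP 30 to 50 mm above bars 2 to 4 with nothing touching) (x of the grasp point in the frame of slider_mid between -0.025 and 0.025 m and y of the grasp point in the frame of slider_mid between -0.03 and 0.03 m and z of the grasp point in the frame of slider_mid between 0.03 and 0.05 m and contact force between the fingers and slider_module below 0.05 N).
It fails at once if the slider module is lifted or shoved (more than 10 mm) (distance of slider_module from where it was at the start of the episode above 0.01 m).
It fails at once if one of the other things is moved (the keypad module more than 12 mm, any other more than 20 mm) (distance of keypad_module from where it was at the start of the episode above 0.012 m or distance of any of screwdriver, solder_reel, tweezers, flux_bottle, brush, cutters from where it was at the start of the episode above 0.02 m).
It also fails if it takes over 32 s, if anything falls off the work surface, if the arm or the gripper's body presses on something with over 40 N, if the wrist force passes 120 N, or if a joint passes its speed limit or range.

ROBOT

A 6-joint arm with a two-finger parallel gripper is mounted at the origin on the work surface. World frame = base frame: x ahead of the robot, y to its left, z up, the work surface at z = 0. Lengths are in m, angles in rad, forces in N, time in s.
With the tool pointing down it reaches from about 0.35 to 0.95 m from the base axis. Payload 17.4 kg.
Tool frame: the origin (TCP) lies between the finger pads, 19 mm behind the fingertips; this is the grasp point; z points along the fingers, y is the line along which they close (so a half turn about z gives the same grasp; the last joint's range is limited). The gripper opens to 93 mm and grips with 3 to 60 N. Pads are 15 mm wide; open, the fingers measure 128 mm over their backs; the gripper's body (75 mm by 188 mm) begins 65 mm behind the grasp point.
Start: joints at [-1.322, 0.116, 1.442, -0, 1.584, -0.038], TCP at [0.191, -0.647, 0.237] pointing down, gripper open.
Joint ranges: [-2.83, 2.83], [-0.83, 2.19], [0.07, 2.5], [-1.14, 4.28], [0.01, 3], [-2.97, 2.97]. Speed limits (rad/s): [1.89, 1.89, 2.22, 3.14, 3.14, 3.14].

INTERFACE

Orientations are given as a rotation vector (axis times angle).
In Python, from cell import move_ptp, line_to, movej, ungrasp, grab, pause, solve_ik, read_state, snapshot, camera_info, IKError, sign_off gives the robot as it stands. Calls block until the motion is done:
- move_ptp(position, orientation): joint-space move of the TCP to a pose.
- line_to(position, ori=None, speed=0.15, force_limit=None): straight line of the TCP; ori=None keeps the orientation; speed is the mean speed in m/s. With force_limit (N) it stops when the force on the tool has changed by that much, and returns True; else False.
- movej(angles): joint-space move.
- ungrasp() and grab(): open the fingers fully, or close them until they stop; the grip force is fixed at half the most.
- pause(seconds).
- solve_ik(position, orientation): joint angles nearest the present ones, or None.
- read_state(): the state.
- snapshot(name): name is "scene" or "top" or "wrist"; returns (picture, depth): 384x512x3 uint8, blue, green, red; 384x512 float32, m along the optical axis (not along the pixel's ray), 0 where there is no reading.
- camera_info(name): a dict with "intrinsics" (3x3 intrinsics, pixels), "world_from_camera" (4x4, takes a point from camera to world coordinates); the wrist camera has in their place "mount" (4x4, takes a point from camera to tool coordinates, whose origin is the TCP and whose axes are the flange's). Camera axes: x right, y up, looking along -z (the intrinsics and any distortion apply to the point x, -y, -z); pixel columns grow to the right and rows downward; lengths in m; the calibration is good to about 2 mm. A picture is of the moment at which its call begins: read the wrist's pose just before it. camera_info takes no time and is no camera call.
A pose or a line that the arm cannot do raises IKError and nothing moves.
- sign_off(): hands the job in; it is judged then, once.
The state is a dict: "time": time; "q": joint angles; "qvel": joint speeds; "joint_efforts": joint torques, N m; "tcp_pos": TCP position; "eef_rot": TCP orientation; "force": force on the tool from outside, world axes, zero at the start; "wrist_torque": the same for the moment, N m; "gripper_width": finger opening in m; "grip_force": force on a finger pad.
Only numpy, scipy, OpenCV 4.12 (cv2) and the standard library are available. Lean on these libraries where they do the work, as an engineer would, in place of code of your own. Each camera call takes 0.05 s, during which the arm holds its last target. There are 200 camera calls.

## Working session

There is one attempt and no reset: what is moved stays moved. The work goes in short steps, each a Python script; the robot and the scene stay as the last script left them, time stands still between calls to the robot, and variables do not carry over. Pictures are saved under pics/ and viewed, at most 10 in all, crops included, and the job is handed in when it is done.

```bash
mkdir -p pics
python3 - <<'E'
from cell import *
import cv2,numpy as np
for n in("top","scene"):
    p,d=snapshot(n); cv2.imwrite(f"pics/{n}0.png",p); np.save(f"pics/{n}0.npy",d)
    print(camera_info(n))
print(camera_info("wrist")); print(read_state())
t=cv2.imread("pics/top0.png"); cv2.imwrite("pics/top0b.png",cv2.resize(t,(800,600)))
E
```

```text
{'intrinsics': array([[351.23140302,   0.        , 259.60116013],
       [  0.        , 351.23140302, 186.85240988],
       [  0.        ,   0.        ,   1.        ]]), 'world_from_camera': array([[ 0.02142534,  0.99837158, -0.05286908,  0.43386035],
       [-0.999601  ,  0.02041815, -0.01951791, -0.00931631],
       [-0.01840663,  0.05326616,  0.99841069,  0.97788122],
       [ 0.        ,  0.        ,  0.        ,  1.        ]])}
{'intrinsics': array([[454.56063781,   0.        , 250.17846143],
       [  0.        , 454.56063781, 190.20720951],
       [  0.        ,   0.        ,   1.        ]]), 'world_from_camera': array([[-0.30775949, -0.79097121,  0.52881816,  1.0558642 ],
       [ 0.95138367, -0.26305532,  0.16022175,  0.16922699],
       [ 0.01237764,  0.55241872,  0.83347486,  0.9206054 ],
       [ 0.        ,  0.        ,  0.        ,  1.        ]])}
{'intrinsics': array([[321.8924207 ,   0.        , 252.8858388 ],
       [  0.        , 321.8924207 , 184.78208008],
       [  0.        ,   0.        ,   1.        ]]), 'mount': array([[-5.30578355e-04,  9.59882426e-01,  2.80
[... 300 characters left out ...]
e': 0.1, 'q': array([-1.32178056e+00,  1.16435568e-01,  1.44215535e+00,  3.35821021e-05,
        1.58403248e+00, -3.78293204e-02]), 'qvel': array([ 2.27037610e-04, -1.48565987e-04, -8.63191666e-04,  1.73882069e-05,
       -1.21019248e-03, -1.24994934e-04]), 'joint_efforts': array([ 3.28472903e-03, -7.22895670e+01, -6.23866296e+01,  7.82663282e-02,
        2.27940339e-02, -7.72032354e-05]), 'tcp_pos': array([ 0.19091875, -0.64727245,  0.23680743]), 'eef_rot': array([-3.10831861e+00, -4.48885729e-01,  1.18154919e-04]), 'force': array([-0.5716989 , -0.66662295, -0.33065307]), 'wrist_torque': array([-0.01994602, -0.06256525, -0.00972918]), 'grip_force': 0.0, 'gripper_width': 0.09309391063742124}
```

View pics/top0b.png

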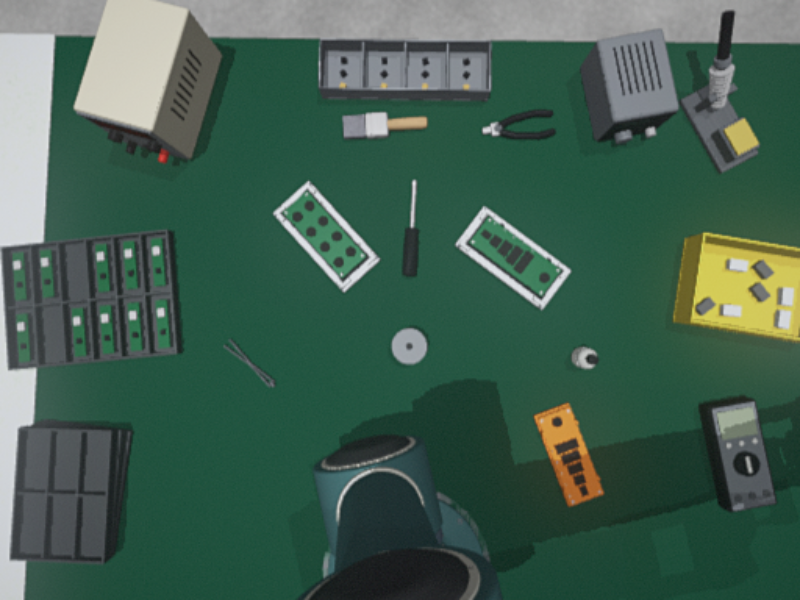

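View pics/scene0.png

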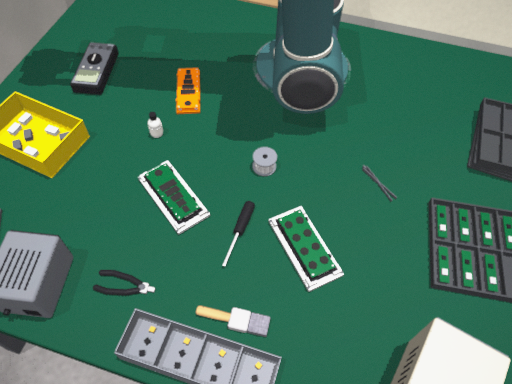

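The candidates in the enlarged top view are the green board with five bars at (513,257), the green board with eight keys at (326,236), and the orange decoy at (568,453). The green one at (513,257) fits: it has growing bars, a round key and a white-cornered stand. I'll confirm it in a crop and measure the bars.

```bash
cat > h.py <<'E'
import cv2,numpy as np
from cell import *
from scipy.spatial.transform import Rotation as R
def ray2plane(uv,K,T,z):
    uv=np.atleast_2d(uv).astype(float)
    d=np.c_[(uv[:,0]-K[0,2])/K[0,0],-(uv[:,1]-K[1,2])/K[1,1],-np.ones(len(uv))]@T[:3,:3].T
    o=T[:3,3]; return o+d*((z-o[2])/d[:,2])[:,None]
def blobs(img,x0,y0,x1,y1,s=4,thr=50,amin=15):
    """dark blobs (centroid uv, area px, aspect) in crop"""
    c=cv2.resize(img[y0:y1,x0:x1],None,fx=s,fy=s,interpolation=cv2.INTER_CUBIC)
    m=(c.max(2)<thr).astype(np.uint8)
    n,l,st,ce=cv2.connectedComponentsWithStats(m)
    return c,m,[((ce[i]+.5)/s-.5+[x0,y0],st[i,4]/s/s) for i in range(1,n) if st[i,4]/s/s>amin]
E
python3 - <<'E'
from h import *
im=cv2.imread("pics/top0.png"); ci=camera_info("top")
c,m,b=blobs(im,285,125,370,200,thr=62)
for uv,a in b: print(uv.round(1),round(a),ray2plane(uv,ci["intrinsics"],ci["world_from_camera"],.034).round(4))
cv2.imwrite("pics/crop1.png",np.hstack([c,cv2.cvtColor(m*255,cv2.COLOR_GRAY2BGR)]))
E
```

```text
(no output)
```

View pics/crop1.png

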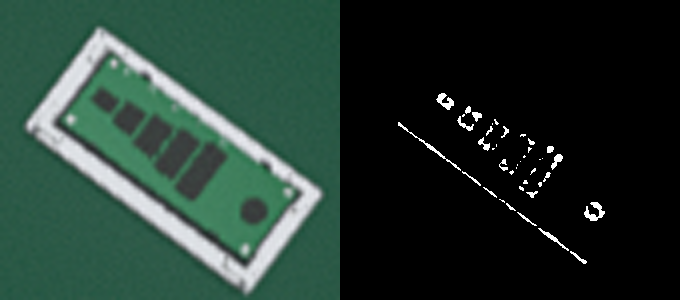

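The crop confirms it: on the green board the bars grow from (105,100) to (203,172), and the key is at (254,210). Next I'll look from above with the wrist camera.

```bash
cat >> h.py <<'E'
def ori(yaw,s=1):
    x=np.array([np.cos(yaw),np.sin(yaw),0])*s; z=np.array([0,0,-1.]); 
    return R.from_matrix(np.c_[x,np.cross(z,x),z]).as_rotvec()
E
python3 - <<'E'
from h import *
ci=camera_info("top")
P=ray2plane([[285+105/4,125+100/4],[285+203/4,125+172/4],[285+254/4,125+210/4]],ci["intrinsics"],ci["world_from_camera"],.034)
print(P, np.linalg.norm(P[1]-P[0]),np.linalg.norm(P[2]-P[0]))
yaw=np.arctan2(*(P[2]-P[0])[[1,0]]); mid=(P[0]+P[1])/2; print(yaw)
for s in(1,-1):
    q=solve_ik([*mid[:2],.2],ori(yaw,s)); print(s,q)
s=min((1,-1),key=lambda s:abs(q5[5]) if (q5:=solve_ik([*mid[:2],.2],ori(yaw,s))) is not None else 99)
print(s)
move_ptp([*mid[:2],.2],ori(yaw,s)); grab()
st=read_state(); p,d=snapshot("wrist"); w=camera_info("wrist")
T=np.eye(4);T[:3,:3]=R.from_rotvec(st["eef_rot"]).as_matrix();T[:3,3]=st["tcp_pos"]
np.savez("w.npz",p=p,T=T@w["mount"],yaw=yaw,s=s)
print(st["time"],st["tcp_pos"],st["force"],read_state()["gripper_width"])
cv2.imwrite("pics/w1.png",p)
E
```

```text
[[ 0.58629188 -0.12814601  0.034     ]
 [ 0.53877545 -0.19450087  0.034     ]
 [ 0.51384124 -0.22882496  0.034     ]] 0.0816135951790356 0.12403767850626807
-2.1945694604548605
1 [-3.22872717e-01 -6.68928203e-02  1.68836273e+00 -4.44089210e-16
  1.52012274e+00 -2.84069224e+00]
-1 [-3.22872717e-01 -6.68928203e-02  1.68836273e+00 -4.44089210e-16
  1.52012274e+00  3.00900417e-01]
-1
3.7417 [ 0.56252322 -0.16134104  0.19998596] [0.40089121 0.49847397 0.14762627] 0.0005174973943770329
```

View pics/w1.png

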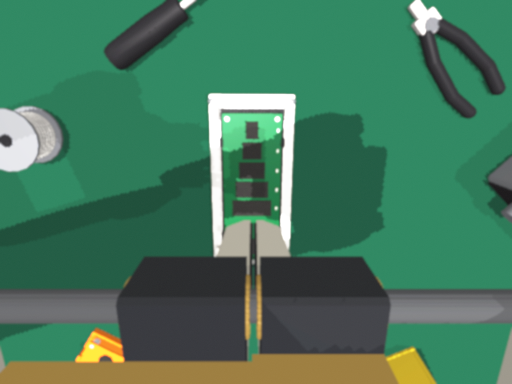

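The wrist view shows bars 1 to 5 in a column at u≈252, v≈130 to 208. The white stand surrounds them, and the closed fingertips sit just below bar 5 at (252,225).

Run:
```python
from h import *
z=np.load("w.npz"); K=camera_info("wrist")["intrinsics"]; s=6
x0,y0,x1,y1=224,120,280,216
c=cv2.resize(z["p"][y0:y1,x0:x1],None,fx=s,fy=s,interpolation=cv2.INTER_CUBIC).astype(int)
m=((c[...,1]-c[...,2])<40)&(c.max(2)<85); m=cv2.morphologyEx(m.astype(np.uint8),cv2.MORPH_OPEN,np.ones((7,7)))
n,l,st,ce=cv2.connectedComponentsWithStats(m)
for i in range(1,n):
    if st[i,4]/36<15: continue
    bx=st[i,:4]; uv=(ce[i]+.5)/s-.5+[x0,y0]
    mid=((bx[:2]+bx[2:]/2))/s-.5+[x0,y0]
    print(uv.round(1),mid.round(1),(bx[2:]/s).round(1),ray2plane([uv,mid],K,z["T"],.034).round(4)[:,:2].tolist())
cv2.imwrite("pics/crop2.png",np.hstack([c,np.repeat(m[...,None]*255,3,2)]))
```

```text
[251.6 131.6] [251.6 131.5] [ 9.8 11.7] [[0.583, -0.1272], [0.583, -0.1271]]
[251.8 151.1] [251.7 150.9] [19.3 16.2] [[0.572, -0.1428], [0.572, -0.1425]]
[251.5 169.8] [251.2 170.2] [25.8 16.8] [[0.5607, -0.1579], [0.5603, -0.1581]]
[251.8 189.1] [251.1 189.2] [32.2 16. ] [[0.5492, -0.1744], [0.5486, -0.174]]
[251.6 207.2] [251.2 207.8] [38.2 15.5] [[0.5376, -0.1901], [0.537, -0.1904]][ WARN:0@0.179] global loadsave.cpp:1063 imwrite_ Unsupported depth image for selected encoder is fallbacked to CV_8U.
```

View pics/crop2.png

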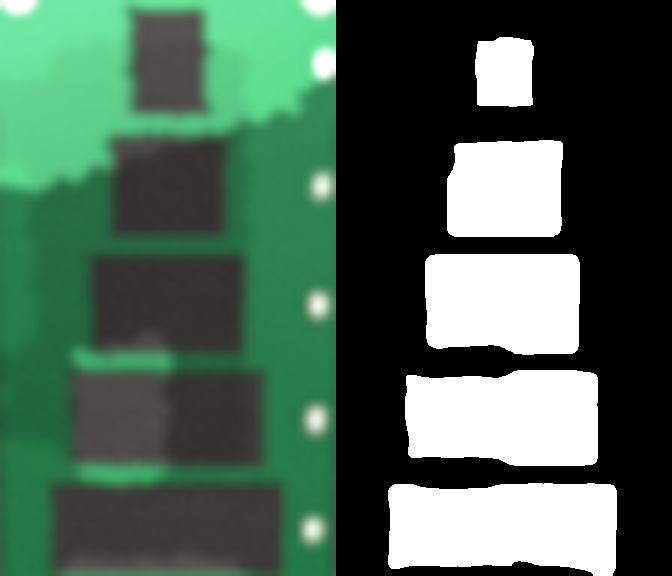

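Run:
```python
from h import *
c=np.array([.5606,-.1581]); yaw=-2.2; u=np.array([np.cos(yaw),np.sin(yaw)]); o=ori(yaw,-1)
P=lambda x,z:[*(c+x*u),z]
line_to(P(-.041,.15),o); line_to(P(-.041,.060),speed=.08); pause(.3)
f0=read_state()["force"]
hit=line_to(P(-.041,.0515),speed=.01,force_limit=2.0)
pause(.2); st=read_state(); print(hit,st["time"],st["tcp_pos"],st["force"]-f0)
```

```text
True 6.95 [ 0.58460253 -0.12491412  0.05140585] [ 3.32978827 -1.53363379  2.81639583]
```

Run:
```python
from h import *
c=np.array([.5606,-.1581]); yaw=-2.2; u=np.array([np.cos(yaw),np.sin(yaw)])
P=lambda x,z:[*(c+x*u),z]
def show():
    st=read_state(); print(round(st["time"],2),((st["tcp_pos"][:2]-c)@u).round(4),st["tcp_pos"].round(4),st["force"].round(2))
line_to(P(-.041,.0505),speed=.01); show()
for x in(-.02,0,.02,.042): line_to(P(x,.0505),speed=.03); show()
pause(.1); line_to(P(.042,.06),speed=.03); line_to(P(.042,.2),speed=.1); show()
p,d=snapshot("wrist"); cv2.imwrite("pics/w2.png",p)
```

```text
7.2 -0.041 [ 0.5847 -0.1249  0.0504] [ 0.37 -0.62  3.95]
8.05 -0.0196 [ 0.5721 -0.1423  0.0504] [-1.61 -2.25  4.08]
8.87 0.0004 [ 0.5604 -0.1584  0.0504] [-0.87 -2.52  3.84]
9.68 0.0204 [ 0.5486 -0.1746  0.0504] [-1.17 -2.05  4.16]
10.57 0.0424 [ 0.5357 -0.1924  0.0504] [-1.64 -1.96  4.62]
12.68 0.042 [ 0.5357 -0.192   0.1993] [ 0.62  0.07 -0.95]
```

View pics/w2.png

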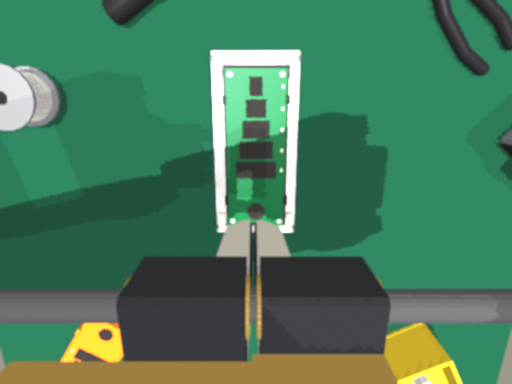

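The module sits level in its stand, with bars at v≈86 to 170 and the key at (256,211). Contact held at about 4 N throughout the stroke, and the fingers are now clear.

```bash
python3 -c "
from cell import *
print(sign_off())"
```

```text
the job is handed in; nothing more can be done
None
```

I stroked the slider from bar 1 to about 2 mm past the middle of bar 5 in one unbroken touch at about 4 N. I then lifted off clear without going near the round key and handed the job in; no verdict came back.

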